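Roll a drive wheel into the tyre check stand

ROBOT

A 7-joint arm with a two-finger parallel gripper is mounted at the origin on the work surface. World frame = base frame: x ahead of the robot, y to its left, z up, the work surface at z = 0. Lengths are in m, angles in rad, forces in N, time in s.
With the tool pointing down it reaches from about 0.4 to 0.9 m from the base axis. Payload 5.5 kg.
Tool frame: the origin (TCP) lies midway between the tips of the shut fingers; the grasp point (between the pads) lies 19 mm behind it (manip.grip_depth is the distance from the TCP to the grasp point, in m); z points along the fingers, y is the line along which they close (so a half turn about z gives the same grasp; the last joint's range is limited). The gripper opens to 92 mm and grips with 3 to 60 N. Pads are 19 mm wide; open, the fingers measure 130 mm over their backs; the gripper's body (75 mm by 190 mm) begins 47 mm behind the grasp point.
Start: joints at [1.589, 0.501, -0.427, 1.55, 0.221, 1.138, -0.21], TCP at [0.158, -0.631, 0.188] pointing down, gripper open.
Joint ranges: [-2.88, 2.88], [-0.31, 2.03], [-1.54, 1.56], [0.2, 2.42], [-1.41, 4.55], [0.19, 2.02], [-2.57, 2.57]. Speed limits (rad/s): [2.57, 2.57, 3.14, 3.14, 3.14, 3.14, 3.14].

INTERFACE

Orientations are given as a unit quaternion [x, y, z, w].
In Python, from bench import manip, effector, viewer gives the robot as it stands. Calls block until the motion is done:
- manip.move_pose(position, orientation): joint-space move of the TCP to a pose.
- manip.servo_line(position, ori=None, vel=0.15): straight line of the TCP; ori=None keeps the orientation; vel is the mean speed in m/s.
- manip.movej(angles): joint-space move.
- effector.open_jaws() and effector.close(f_grip=None): open the fingers fully, or close them until they stop; f_grip is the grip in N (None keeps the last).
- manip.sleep(seconds).
- manip.solve_ik(position, orientation): joint angles nearest the present ones, or None.
- viewer.get_image(name): name is "scene" or "side" or "wrist"; returns the picture (480x640x3 uint8, red, green, blue); there is no depth.
- viewer.get_calibration(name): a dict with "vfov" (degrees; the focal length in pixels is half the picture's height over the tangent of half this angle, whatever the lens; pixels are square), "cx", "cy" (the principal point, pixels), "eye" and "attitude" of the camera in the world. Camera axes: x right, y down, z forward; pixel columns grow to the right and rows downward; lengths in m; the calibration is good to about 2 mm. The wrist camera is an equidistant fisheye: a pixel r from the principal point sees the ray r / f radians off the axis. A picture is of the moment at which its call begins: read the wrist's pose just before it. get_calibration takes no time and is no camera call; for the wrist camera it gives the pose at the moment of the call.
A pose or a line that the arm cannot do raises manip.PlanningError and nothing moves.
- manip.hand_in(): hands the job in; it is judged then, once.
Readings, each from a call of its own:
- manip.current_clock(): time.
- manip.current_q(): joint angles.
- manip.current_joint_velocities(): joint speeds.
- manip.current_tau(): joint torques, N m.
- manip.current_tool_pos(): TCP position.
- manip.current_tcp_rot(): TCP orientation.
- manip.current_force(): force on the tool from outside, world axes, zero at the start.
- manip.current_wrist_torque(): the same for the moment, N m.
- manip.current_finger_gap(): finger opening in m.
- manip.current_gripper_force(): force on a finger pad.
Only numpy, scipy, OpenCV 4.12 (cv2) and the standard library are available. Lean on these libraries where they do the work, as an engineer would, in place of code of your own. Each camera call takes 0.05 s, during which the arm holds its last target. There are 200 camera calls.

TASK

Roll the rubber-tyred wheel on its rim along the marked lane into the yellow-lined bay, always upright and touching the bench and turning as it goes (not dragged or lifted), so that its yellow stripe goes from pointing down to pointing up. There press its tyre gently on the red sprung gauge pad with about 15 N for half a second, never more than 24 N, then ease it off so that the spring does not shove it and leave it standing in the bay, square to the pad, let go and still. Do not disturb the glass and the other things around.

Things in the scene. Friction and masses are not known exactly. Their poses are not given: they have to be found in the camera images.
- wheel: The wheel, loose, 0.55 to 0.85 kg: black tyre 90 mm in diameter, 26 mm wide, pale discs on its faces, standing on its rim. Origin at its centre; y axis = the axle; at the start x is level and points along the lane to the stand, z up. It stays where left at rest, but rolls at about 0.5 N; held from turning, it rubs on the bench with 3 to 6 N. Leaned more than 15 degrees it falls.
- wheel_center (a point): Centre of the wheel, 45 mm above the bench: the place to grip. Steel stub axle, 12 mm in diameter, flat ends, 12 mm beyond each tyre face: 50 mm from end to end. Gripped lightly (5 to 8 N) by its ends, it stays upright and still turns between the fingers as it is moved along; a hard grip stops it turning, but the press on the pad needs one (35 N) lest the axle slip.
- stripe (a point): Outer end of the yellow stripe, 43 mm from the wheel's centre along the wheel's -z axis, straight down at the start. There is a stripe on each face, from hub to tyre.
- stand: The tyre check stand, fixed: blue housing 70 x 64 mm, 72 mm tall, white dial on top (79 mm), dark foot 90 x 76 mm. Origin on the bench at the middle of the foot's front edge; x axis along the lane, the way the wheel is to roll; z up. Two white lines on the bench, 72 mm apart and 300 mm long, mark the lane before it (centre line y = 0).
- gauge (a point): Middle of the range of the red gauge pad's face: x = -0.048 in the stand's frame, 45 mm up. The pad (40 mm round, facing -x) sits on a steel ram whose reach varies unmeasured: the unloaded face is up to 18 mm nearer or farther, so the tyre touches it with the wheel's centre 18 mm short of to 18 mm past the bay's middle: feel for it. The ram holds; the pad gives 1 mm per 6 N, 6 mm at most.
- bay (a point): Middle of the bay, on the bench on the lane's centre line, x = -0.093 in the stand's frame; axes as the stand's. Two yellow lines across the lane, 60 mm apart, bound the bay. The wheel starts 137 to 145 mm before it along the lane, up to 10 mm to either side and up to 0.1 rad askew.
- cup0: upturned clear glass cup blank, 72 mm in diameter and 85 mm tall, at the far edge of the bench: leave it alone; origin at the centre of its underside
- cup1: another such glass cup blank, 72 mm in diameter and 85 mm tall, at the far edge of the bench: leave it alone; origin at the centre of its underside
- cup2: another such glass cup blank, 72 mm in diameter and 85 mm tall, at the far edge of the bench: leave it alone; origin at the centre of its underside
- cup3: another such glass cup blank, 72 mm in diameter and 85 mm tall, at the far edge of the bench: leave it alone; origin at the centre of its underside
- wrench: a steel wrench lying beside the stand: leave it alone; origin on the bench under its middle
- jar: a small yellow plastic jar, 40 mm in diameter and 50 mm tall, beside the lane: leave it alone; origin at the centre of its underside
- collar: a brass ring, 56 mm across and 18 mm tall, beside the stand: leave it alone; origin at the centre of its underside

How it is judged:
By the outcome, as a careful person would: the job done as asked, in the order asked, and still so for the second after the job is handed in, with the robot touching nothing.
It also fails if it takes over 72 s, if anything falls off the work surface, if the arm or the gripper's body presses on something with over 40 N, if the wrist force passes 120 N, or if a joint passes its speed limit or range.

## Working session

There is one attempt and no reset: what is moved stays moved. The work goes in short steps, each a Python script; the robot and the scene stay as the last script left them, time stands still between calls to the robot, and variables do not carry over. Pictures are saved under pics/ and viewed, at most 10 in all, crops included, and the job is handed in when it is done.

```bash
ls; mkdir -p pics; python3 - <<'E'
from bench import manip, effector, viewer
import cv2
for n in ("scene","side","wrist"):
    c=viewer.get_calibration(n); print(n,c)
    cv2.imwrite(f"pics/{n}0.png",viewer.get_image(n)[:,:,::-1])
print(manip.current_clock(),manip.current_tool_pos(),manip.current_tcp_rot(),manip.grip_depth)
E
```

```text
pics
scene {'vfov': 43.460921035831994, 'cx': 331.57661405550084, 'cy': 227.73673700251328, 'eye': array([ 1.20990726, -0.50319883,  0.66312004]), 'attitude': array([ 0.80364953,  0.40190949, -0.19211681, -0.39459767])}
side {'vfov': 48.93756666714107, 'cx': 322.0016350348627, 'cy': 235.06942126438383, 'eye': array([ 0.46547527, -0.70147171,  0.78438398]), 'attitude': array([ 0.92127447, -0.08301816,  0.0324314 , -0.37856245])}
wrist {'vfov': 65.70646984690485, 'cx': 320.0777039257843, 'cy': 238.81096317356497, 'eye': array([ 0.2386013 , -0.61035457,  0.38419852]), 'attitude': array([ 0.77832899, -0.60786283, -0.09759993,  0.12321125])}
0.15 [ 0.15734839 -0.6300483   0.18671535] [ 9.92515011e-01  1.22120462e-01 -7.42899912e-05 -7.35508006e-04] 0.0188
```

View pics/scene0.png

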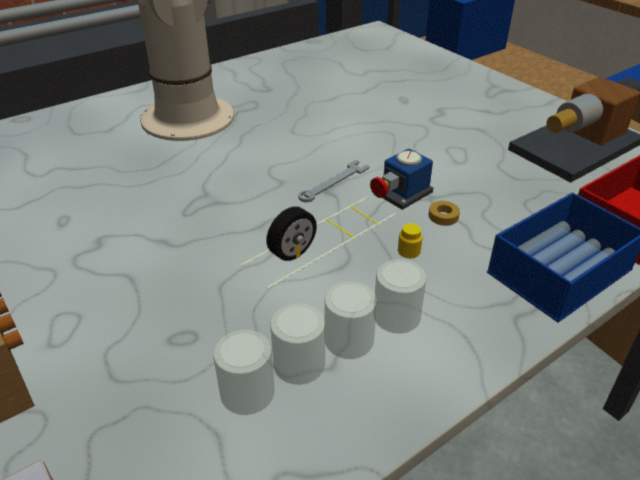

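View pics/side0.png

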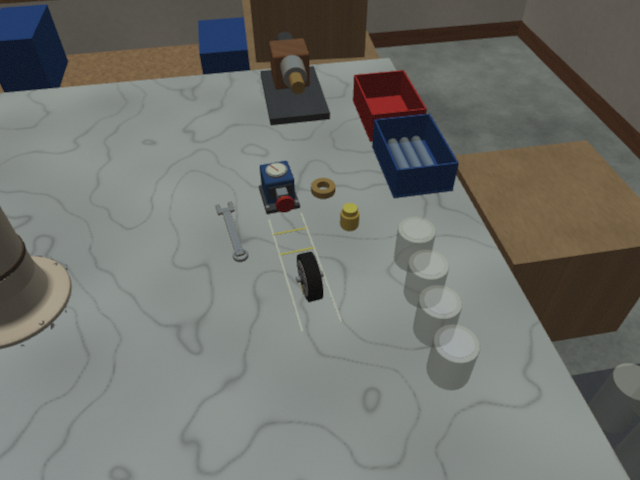

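The scene view shows the wheel at about (292,233), the stand at (405,180) with its red pad at (379,186), and the bay lines at (340,228) and (363,215). The side view shows the wheel at (310,277), bay lines at (290,231) and (297,251), and lane lines from (272,215) to (302,330) and (303,213) to (340,320).

```bash
cat > h.py <<'E'
from bench import manip, effector, viewer
import numpy as np, cv2
from scipy.spatial.transform import Rotation as R
def ray(name,px,c=None):
    c=c or viewer.get_calibration(name)
    p=np.atleast_2d(np.asarray(px,float)); f=240/np.tan(np.radians(c["vfov"]/2))
    d=(p-[c["cx"],c["cy"]])/f
    if name=="wrist":
        r=np.linalg.norm(d,axis=1,keepdims=True)+1e-12
        v=np.hstack([d/r*np.sin(r),np.cos(r)])
    else: v=np.hstack([d,np.ones((len(d),1))])
    return c["eye"],R.from_quat(c["attitude"]).apply(v)
def ground(name,px,z=0,c=None):
    e,v=ray(name,px,c); return e+v*((z-e[2])/v[:,2])[:,None]
def tri(a,b):
    (e1,v1),(e2,v2)=a,b; v1=v1[0]/np.linalg.norm(v1);v2=v2[0]/np.linalg.norm(v2)
    s,t=np.linalg.lstsq(np.c_[v1,-v2],e2-e1,rcond=None)[0]
    p,q=e1+s*v1,e2+t*v2; return (p+q)/2,np.linalg.norm(p-q)
E
python3 - <<'E'
from h import *
np.set_printoptions(precision=4,suppress=True)
pts={}
for n,roi in (("scene",(180,245,318,380)),("side",(222,260,265,325))):
    im=cv2.imread(f"pics/{n}0.png"); hsv=cv2.cvtColor(im,cv2.COLOR_BGR2HSV)
    y=cv2.inRange(hsv,(20,70,120),(35,255,255)); m=np.zeros_like(y); a,b,c,d=roi; m[a:b,c:d]=y[a:b,c:d]
    k,l,s,ce=cv2.connectedComponentsWithStats(m)
    for i in range(1,k):
        if s[i,4]<15: continue
        yy,xx=np.nonzero(l==i); g=ground(n,np.c_[xx,yy])[:,:2]
        u=np.linalg.svd(g-g.mean(0))[2][0]; t=(g-g.mean(0))@u
        print(n,"yel",s[i],g.mean(0),"mid",g.mean(0)+u*(t.max()+t.min())/2,"len",np.ptp(t),"ang",np.arctan2(u[1],u[0]))
    r=cv2.inRange(hsv,(0,150,80),(8,255,255))|cv2.inRange(hsv,(172,150,80),(180,255,255))
    k,l,s,ce=cv2.connectedComponentsWithStats(r)
    j=[i for i in range(1,k) if (370<ce[i][0]<395 and n=="scene" or 270<ce[i][0]<300 and n=="side") and s[i,4]>30]
    print(n,"red",[(s[i],ce[i]) for i in j])
    dk=cv2.inRange(hsv,(0,0,0),(180,255,70)); x0,x1,y0,y1=(255,330,195,270) if n=="scene" else (290,330,245,305)
    m=np.zeros_like(dk); m[y0:y1,x0:x1]=dk[y0:y1,x0:x1]
    yy,xx=np.nonzero(m); print(n,"tyre bbox",xx.min(),xx.max(),yy.min(),yy.max())
print("side lanes",ground("side",[(272,215),(302,330),(303,213),(340,320)])[:,:2])
print("scene lanes",ground("scene",[(243,264),(368,199),(269,287),(396,215)])[:,:2])
a=cv2.imread("pics/scene0.png")[150:310,230:440]; b=cv2.imread("pics/side0.png")[150:340,200:370]
cv2.imwrite("pics/cr.png",np.vstack([cv2.resize(a,(630,480))[:300*1],]) if 0 else np.hstack([cv2.resize(a,(420,320),interpolation=2),cv2.resize(b,(340,380),interpolation=2)[:320]]))
E
```

```text
scene yel [350 206  28  18  67] [0.5381 0.0861] mid [0.5373 0.086 ] len 0.0705158411642843 ang 0.09007673622744593
scene yel [327 218  28  20  72] [0.5442 0.0264] mid [0.5425 0.0263] len 0.07162090576753549 ang 0.09013888811520915
scene red [(array([375, 177,  13,  16,  68], dtype=int32), array([382.6618, 183.6176]))]
scene tyre bbox 267 315 195 260
side yel [274 227  32   8  49] [0.5367 0.0873] mid [0.5359 0.0872] len 0.06772807974654554 ang -3.041661216900707
side yel [280 247  34   8  55] [0.5422 0.0276] mid [0.5421 0.0276] len 0.06916305503159972 ang -3.048107180913654
side red [(array([277, 196,  16,   7,  45], dtype=int32), array([283.6   , 198.0889]))]
side tyre bbox 297 322 252 301
side lanes [[ 0.5047  0.1418]
 [ 0.5237 -0.165 ]
 [ 0.5719  0.1359]
 [ 0.5944 -0.156 ]]
scene lanes [[ 0.5254 -0.1629]
 [ 0.5049  0.1241]
 [ 0.5977 -0.1579]
 [ 0.5749  0.1329]]
```

View pics/cr.png

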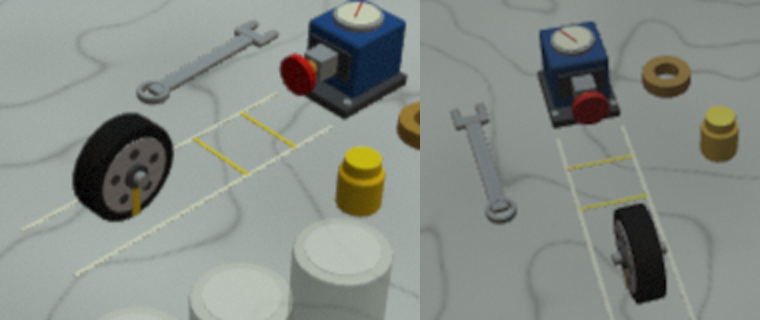

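```bash
cat >> h.py <<'E'
def quat(yaw):  # tool pointing down, tool x axis at world angle yaw
    x=np.array([np.cos(yaw),np.sin(yaw),0]);z=np.array([0,0,-1.])
    return R.from_matrix(np.c_[x,np.cross(z,x),z]).as_quat()
np.set_printoptions(precision=4,suppress=True)
E
python3 - <<'E'
from h import *
print("stub+",tri(ray("scene",(300,239)),ray("side",(321,274.5))))
print("pad",tri(ray("scene",(380,187)),ray("side",(285,203))))
print("scene stub z=.045",ground("scene",(300,239),.045), "side stubs",ground("side",[(298.5,278.5),(321,274.5)],.045))
print("jar",ground("side",(350,226)),ground("scene",(410,251)))
print("wrench end",ground("side",(240,256)))
for yaw in (np.pi/2+.08,-np.pi/2+.08):
    for z in (.25,.15,.026):
        for p in ((.551,-.084),(.54,.057),(.538,.085)):
            print(yaw,z,p,manip.solve_ik([*p,z],quat(yaw)))
E
```

```text
stub+ (array([ 0.5732, -0.0802,  0.044 ]), np.float64(0.0011888922594068814))
pad (array([0.5336, 0.1267, 0.0428]), np.float64(0.0011390398023880695))
scene stub z=.045 [[ 0.5737 -0.0802  0.045 ]] side stubs [[ 0.531  -0.0838  0.045 ]
 [ 0.5731 -0.0818  0.045 ]]
jar [[0.6641 0.0777 0.    ]] [[0.666  0.0831 0.    ]]
wrench end [[0.4278 0.0333 0.    ]]
1.6507963267948966 0.25 (0.551, -0.084) [ 0.9838  0.4847 -1.1796  1.6985  0.4666  1.2777 -0.2153]
1.6507963267948966 0.25 (0.54, 0.057) [ 0.8051  0.5151 -1.2931  1.731   0.5147  1.2952 -0.5218]
1.6507963267948966 0.25 (0.538, 0.085) [ 0.7506  0.5198 -1.2933  1.7271  0.5191  1.2979 -0.5759]
1.6507963267948966 0.15 (0.551, -0.084) [ 0.8511  0.53   -0.983   1.8115  0.4994  1.0725 -0.2371]
1.6507963267948966 0.15 (0.54, 0.057) [ 0.6707  0.5503 -1.0845  1.8445  0.5497  1.0864 -0.5429]
1.6507963267948966 0.15 (0.538, 0.085) [ 0.6822  0.6296 -1.2072  1.839   0.65    1.1416 -0.675 ]
1.6507963267948966 0.026 (0.551, -0.084) [ 0.784   0.7165 -0.9066  1.8919  0.7216  0.8993 -0.4036]
1.6507963267948966 0.026 (0.54, 0.057) [ 0.4184  0.6191 -0.7342  1
[... 313 characters left out ...]
75  2.5002]
-1.4907963267948965 0.25 (0.538, 0.085) [ 0.7506  0.5198 -1.2933  1.7271  0.5191  1.2979  2.5657]
-1.4907963267948965 0.15 (0.551, -0.084) [-0.6306  0.5036  0.9658  1.8592 -0.4804  1.033  -2.5289]
-1.4907963267948965 0.15 (0.54, 0.057) [ 0.7757  0.6942 -1.2984  1.8421  0.7258  1.1898  2.4564]
-1.4907963267948965 0.15 (0.538, 0.085) [ 0.7219  0.6981 -1.2985  1.8381  0.729   1.1928  2.4038]
-1.4907963267948965 0.026 (0.551, -0.084) [-0.5689  0.7152  0.9044  1.9369 -0.7442  0.8648 -2.327 ]
-1.4907963267948965 0.026 (0.54, 0.057) [ 0.7472  0.9904 -1.3063  1.922   1.072   1.1659  2.2307]
-1.4907963267948965 0.026 (0.538, 0.085) [ 0.694   0.9928 -1.3064  1.9179  1.0731  1.1683  2.1803]
```

```bash
python3 - <<'E'
from h import *
manip.move_pose([.551,-.082,.21],quat(np.pi/2+.08))
print(manip.current_clock(),manip.current_tool_pos(),manip.current_force())
import pickle
c=viewer.get_calibration("wrist"); im=viewer.get_image("wrist"); pickle.dump((c,im),open("w1.pkl","wb"))
cv2.imwrite("pics/w1.png",im[:,:,::-1])
E
```

```text
2.55 [ 0.5509 -0.0836  0.2098] [-0.6778 -0.0768  0.1134]
```

View pics/w1.png

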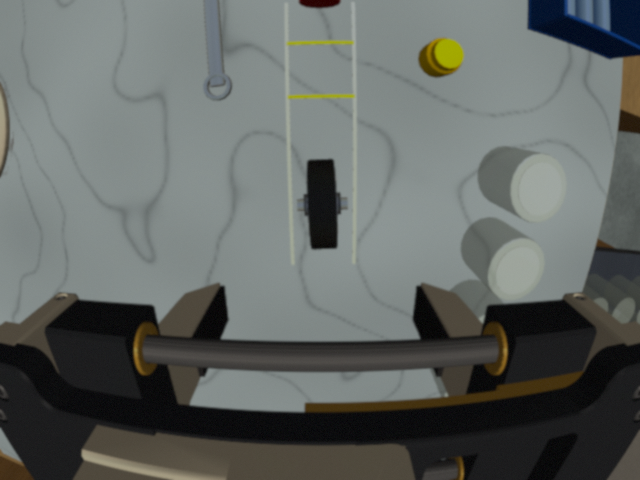

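The wrist view is clear: lane lines at columns ~289 and 355, bay lines at rows 43 and 96, and the wheel at (322,203) with stubs at (301,204) and (344,203). Next I measure from this picture.

```bash
cat > meas.py <<'E'
from h import *
def line(g):
    m=g.mean(0); return m,np.linalg.svd(g-m)[2][0]
def lane(im,c):
    hsv=cv2.cvtColor(im,cv2.COLOR_RGB2HSV)
    y=cv2.inRange(hsv,(22,110,120),(35,255,255)); y[:,:270]=0;y[:,370:]=0
    k,l,s,ce=cv2.connectedComponentsWithStats(y)
    for i in range(1,k):
        if s[i,4]>60 and s[i,2]>40:
            yy,xx=np.nonzero(l==i); g=ground("wrist",np.c_[xx,yy],0,c)[:,:2]; m,u=line(g); t=(g-m)@u
            print("yellow",s[i],"mid",m+u*(t.max()+t.min())/2,"len",np.ptp(t),"dir",u)
    gray=cv2.cvtColor(im,cv2.COLOR_RGB2GRAY).astype(int)
    for x0,x1 in ((280,300),(345,365)):
        p=[]
        for r in range(5,262):
            row=gray[r,x0:x1].astype(float); w=np.clip(row-np.median(row)-15,0,None)
            if w.sum()>20: p.append((x0+(w*np.arange(x1-x0)).sum()/w.sum(),r))
        g=ground("wrist",np.array(p),0,c)[:,:2]
        for _ in range(4):
            m,u=line(g); d=abs((g-m)@[-u[1],u[0]]); g=g[d<.002]
        u=u*np.sign(u[1]); print("white",m,u,"x at y=.057:",m[0]+u[0]/u[1]*(.057-m[1]),"head",np.arctan2(u[1],u[0])-np.pi/2,len(g))
E
python3 - <<'E'
from meas import *
import pickle
c,im=pickle.load(open("w1.pkl","rb"))
lane(im,c)
hsv=cv2.cvtColor(im,cv2.COLOR_RGB2HSV)
d=cv2.inRange(hsv,(0,0,0),(180,255,60)); m=np.zeros_like(d); m[145:265,300:345]=d[145:265,300:345]
k,l,s,ce=cv2.connectedComponentsWithStats(m); i=1+np.argmax(s[1:,4]); print(s[i],ce[i])
# tyre top ridge: mid-columns and edges per row
mm=[];
for r in range(175,240):
    x=np.nonzero(l[r]==i)[0]
    mm.append((x.min(),x.max()+1,r)) if len(x) else 0
mm=np.array(mm)
for r in (165,175,185,195,203,210,220,230,240): 
    x=np.nonzero(l[r]==i)[0]; print(r,x.min(),x.max(),end="; ")
print()
cv2.imwrite("pics/w1c.png",cv2.resize(im[150:256,290:355,::-1],None,fx=5.6,fy=5.6,interpolation=cv2.INTER_CUBIC))
for z in (0.045,): print(ground("wrist",[(298.5,204.5),(347,203)],z,c))
E
```

```text
yellow [287  41  66   4 206] mid [0.5358 0.0885] len 0.06976629937350143 dir [0.9958 0.0918]
yellow [288  94  66   5 242] mid [0.5414 0.0287] len 0.06986280517378463 dir [0.9958 0.0918]
white [ 0.5079 -0.0002] [-0.0916  0.9958] x at y=.057: 0.502662470935771 head 0.0917670389163503 86
white [0.5746 0.0638] [-0.0905  0.9959] x at y=.057: 0.5752179273384165 head 0.09062549860352775 115
[ 305  160   35   89 2469] [321.7618 203.6347]
165 308 333; 175 307 334; 185 308 334; 195 305 338; 203 307 336; 210 305 339; 220 309 336; 230 310 336; 240 311 336; 
[[ 0.528  -0.0834  0.045 ]
 [ 0.5762 -0.0781  0.045 ]]
```

View pics/w1c.png

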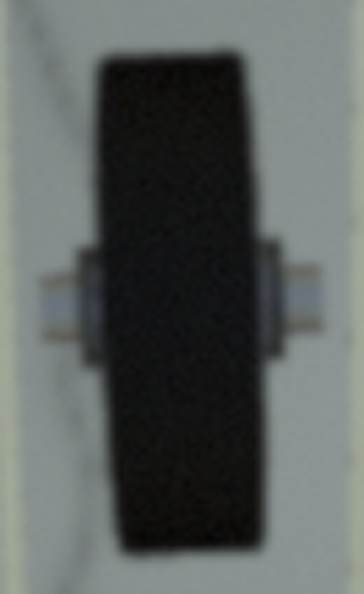

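```bash
python3 - <<'E'
from h import *
import pickle
c,_=pickle.load(open("w1.pkl","rb"))
s=ground("wrist",[(297.1,204.8),(347.5,203.2)],.045,c); d=s[1]-s[0]
w=s.mean(0); print("wheel",w,np.linalg.norm(d),np.arctan2(d[1],d[0]))
q=quat(np.pi/2+.114)
manip.servo_line([w[0],w[1],.12],q,vel=.15); manip.sleep(.3); print(manip.current_tool_pos(),R.from_quat(manip.current_tcp_rot()).as_matrix()[:,1],manip.current_force())
manip.servo_line([w[0],w[1],.0285],q,vel=.06); manip.sleep(.3)
print(manip.current_clock(),manip.current_tool_pos(),manip.current_force(),manip.current_finger_gap())
c=viewer.get_calibration("wrist"); im=viewer.get_image("wrist"); pickle.dump((c,im),open("w2.pkl","wb"))
cv2.imwrite("pics/w2.png",im[:,:,::-1])
E
```

```text
wheel [ 0.5517 -0.081   0.045 ] 0.05039182321084327 0.1101130169301147
[ 0.5522 -0.0812  0.1207] [0.9935 0.1135 0.0011] [ 0.253  -0.2052 -0.1035]
5.625 [ 0.5518 -0.0811  0.0286] [ 0.5555  0.4744 -0.3646] 0.0917364263639916
```

View pics/w2.png

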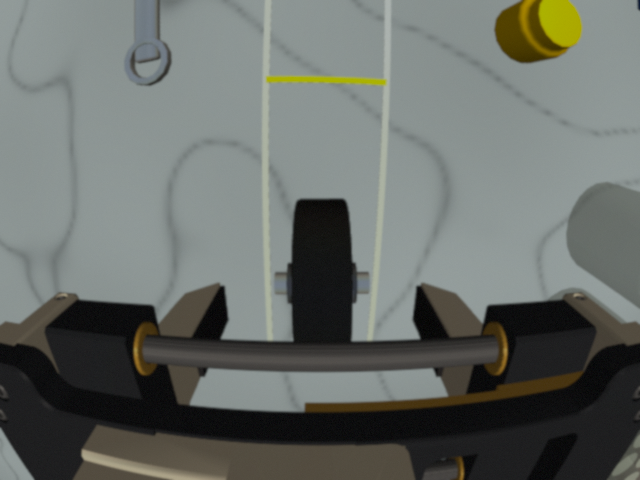

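The stubs at (280,283) and (364,283) sit centred between the fingertips (227 and 416). I'll check the fore-aft alignment numerically.

```bash
python3 - <<'E'
from h import *
import pickle
c,im=pickle.load(open("w2.pkl","rb"))
s=ground("wrist",[(274.5,283),(369.5,282.5)],.045,c); d=s[1]-s[0]
print("wheel",s,s.mean(0),np.linalg.norm(d),np.arctan2(d[1],d[0]),manip.current_tool_pos(),manip.current_force())
E
```

```text
wheel [[ 0.5264 -0.084   0.045 ]
 [ 0.5773 -0.0779  0.045 ]] [ 0.5519 -0.081   0.045 ] 0.05120561272018729 0.11923348198113067 [ 0.5517 -0.0811  0.0286] [ 0.0428 -0.4928 -0.2403]
```

```bash
cat >> h.py <<'E'
B=np.array([.5387,.0586]); U=np.array([-.0912,.9958]); N=np.array([.9958,.0912]); YL=np.pi/2+.0913
def sn():
    p=manip.current_tool_pos()[:2]-B; return p@U,p@N
def force(k=5):
    f=[]
    for _ in range(k): f.append(manip.current_force()); manip.sleep(.01)
    f=np.mean(f,0); return np.array([f[:2]@U,f[:2]@N,f[2]])
def go(s,n,yaw,vel,z=.0285):
    manip.servo_line([*(B+s*U+n*N),z],quat(yaw),vel=vel)
E
python3 - <<'E'
from h import *
print("f0",force(),sn())
effector.close(f_grip=6); manip.sleep(.3)
print(manip.current_clock(),"gap",manip.current_finger_gap(),manip.current_gripper_force(),force())
s0,n0=sn(); y0=np.pi/2+.114
for i in range(1,4):
    t=i/12; s=s0+(-.022-s0)*t
    go(s,n0*(1-t)+.00*t+0,y0+(YL-y0)*t,.05); print(sn(),manip.current_tool_pos()[2],force(),manip.current_finger_gap())
im=viewer.get_image("scene"); cv2.imwrite("pics/s1.png",cv2.resize(im[170:280,240:400,::-1],None,fx=4,fy=4,interpolation=2))
print(manip.current_clock())
E
```

```text
f0 [-0.3424 -0.1465 -0.0579] (np.float64(-0.1402073408343619), np.float64(0.00026214574143626723))
7.05 gap 0.02594092614384615 5.984922498464584 [ 0.3981  0.9291 -0.7019]
(np.float64(-0.12923046792066095), np.float64(0.00044126409006905754)) 0.02855847244354872 [ 0.7793  1.2521 -0.6828] 0.025781006181829835
(np.float64(-0.11970700457220584), np.float64(-5.6707489050628584e-05)) 0.028361700744543077 [ 0.6719  0.5483 -1.4446] 0.02578675452921079
(np.float64(-0.10988398730723527), np.float64(-0.00039608665929422867)) 0.028256767123803872 [ 0.0281 -0.2996 -2.1888] 0.026057426600797722
8.3167
```

View pics/s1.png

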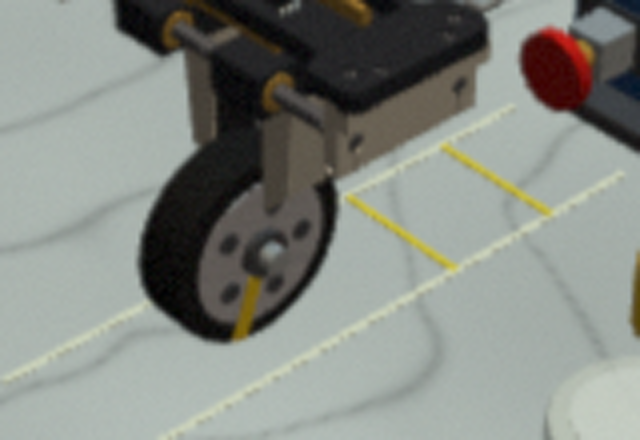

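The scene crop shows the fingers gripping the disc faces above and ahead of the stub at (268,250). The 26 mm gap confirms they missed the axle ends, so I'll find out where the fingertips really are.

```bash
python3 - <<'E'
from h import *
import pickle
c,im=pickle.load(open("w2.pkl","rb"))
T=np.array([.5518,-.0811,.0286]); M=R.from_quat(quat(np.pi/2+.114)).as_matrix()
e,v=ray("wrist",[(227,287),(227,324),(205,374),(222,285),(416,287),(416,324),(322,283)],c)
e=M.T@(e-T); v=v@M; print("cam in tool",e, "axis",M.T@R.from_quat(c["attitude"]).apply([0,0,1]))
for i,vv in enumerate(v):
    y=-.046 if i<4 else .046
    if i==6: continue
    for yy in (y,-y): print(i,yy,e+vv*(yy-e[1])/vv[1])
print(manip.current_tool_pos(),manip.current_q(),manip.current_force(),manip.current_clock())
im=viewer.get_image("wrist"); im2=viewer.get_image("side")
cv2.imwrite("pics/c3.png",np.hstack([cv2.resize(im[190:400,200:440,::-1],(480,420)),cv2.resize(im2[190:300,270:350,::-1],(305,420),interpolation=2)]))
E
```

```text
cam in tool [ 0.084  -0.0008 -0.1976] axis [-0.3094 -0.001   0.9509]
0 -0.046 [ 0.0076 -0.046  -0.0383]
0 0.046 [ 0.1629  0.046  -0.3623]
1 -0.046 [-0.0087 -0.046  -0.0459]
1 0.046 [ 0.1798  0.046  -0.3544]
2 -0.046 [-0.008  -0.046  -0.0863]
2 0.046 [ 0.179   0.046  -0.3127]
3 -0.046 [ 0.0125 -0.046  -0.0464]
3 0.046 [ 0.1579  0.046  -0.3539]
4 0.046 [ 0.0069  0.046  -0.0368]
4 -0.046 [ 0.1586 -0.046  -0.3532]
5 0.046 [-0.0097  0.046  -0.0445]
5 -0.046 [ 0.1746 -0.046  -0.3458]
[ 0.5484 -0.0513  0.0283] [ 0.7206  0.6951 -0.8918  1.9063  0.6982  0.8868 -0.4197] [-1.379  -0.0672 -2.0949] 8.3167
```

View pics/c3.png

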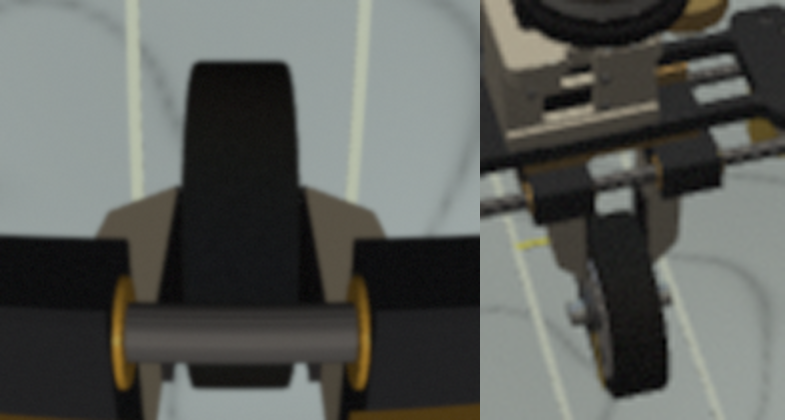

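The view confirms it: the finger pads are on the tyre faces with their tips above the hub, and the wheel has rolled upright but lags the tool slightly. I'll get the true tip and body heights by casting rays.

```bash
python3 - <<'E'
from h import *
T=manip.current_tool_pos(); M=R.from_quat(manip.current_tcp_rot()).as_matrix()
def plane(name,px,ax,val):
    e,v=ray(name,px); e=M.T@(e-T); v=v@M
    return e+v*((val-e[ax])/v[:,ax])[:,None]
print("tool z axis",M[:,2])
f=lambda x,y:(200+x/2,190+y/2)
print("tips wrist",plane("wrist",[f(181,187)],1,-.013),plane("wrist",[f(302,187)],1,.013))
g=lambda x,y:(240+x/4,170+y/4)
print("scene finger tip (y=+.02)",plane("scene",[g(275,208),g(265,190),g(292,205)],1,.02))
print("scene block edge y=.095",plane("scene",[g(345,180),g(475,105)],1,.095)," y=.04",plane("scene",[g(345,180),g(475,105)],1,.04))
print("scene hub tip y=.025",plane("scene",[g(270,250)],1,.025))
h=lambda x,y:(270+(x-480)*80/305,190+y*110/420)
print("side hub L/R",plane("side",[h(575,312)],1,-.025),plane("side",[h(668,300)],1,.025))
print("side tip L/R",plane("side",[h(572,272)],1,-.013),plane("side",[h(655,262)],1,.013))
print("tool z of bench",T[2])
E
```

```text
tool z axis [-0.0011 -0.     -1.    ]
tips wrist [[ 0.0196 -0.013  -0.0591]] [[ 0.0137  0.013  -0.0465]]
scene finger tip (y=+.02) [[-0.0099  0.02   -0.0394]
 [-0.0151  0.02   -0.0512]
 [-0.0007  0.02   -0.0362]]
scene block edge y=.095 [[-0.0411  0.095  -0.1107]
 [ 0.0261  0.095  -0.1121]]  y=.04 [[ 0.0103  0.04   -0.0544]
 [ 0.0847  0.04   -0.056 ]]
scene hub tip y=.025 [[-0.0174  0.025  -0.0245]]
side hub L/R [[-0.0217 -0.025  -0.0275]] [[-0.0081  0.025  -0.0048]]
side tip L/R [[ 0.0373 -0.013   0.011 ]] [[-0.0287  0.013  -0.0584]]
tool z of bench 0.02834929220342588
```

Wrist and scene rays agree that the tips lie about 40 mm behind the nominal TCP, and so does the body edge (111 mm rather than 66). The whole gripper sits ~40 mm higher than stated. I'll release the wheel, re-locate the stubs, and re-grip lower.

```bash
python3 - <<'E'
from h import *
import pickle
effector.open_jaws(); manip.sleep(.4)
print(manip.current_clock(),manip.current_finger_gap(),manip.current_tool_pos(),manip.current_force())
c0,a=pickle.load(open("w2.pkl","rb"))
c=viewer.get_calibration("wrist"); b=viewer.get_image("wrist"); pickle.dump((c,b),open("w3.pkl","wb"))
for (x,y,w,hh),zz in (((268,266,28,34),0),((346,266,30,34),0)):
    r=cv2.matchTemplate(b[240:345,230:410],a[y:y+hh,x:x+w],cv2.TM_CCOEFF_NORMED); _,v,_,l=cv2.minMaxLoc(r)
    print(v,l[0]+230-x,l[1]+240-y)
cv2.imwrite("pics/w3.png",cv2.resize(b[180:390,190:450,::-1],None,fx=3,fy=2.8,interpolation=2))
E
```

```text
9.9583 0.09181520871145375 [ 0.5491 -0.0516  0.0285] [-0.7175  0.5965  0.1558]
0.9912108182907104 -2 19
0.9935696721076965 -4 19
```

View pics/w3.png

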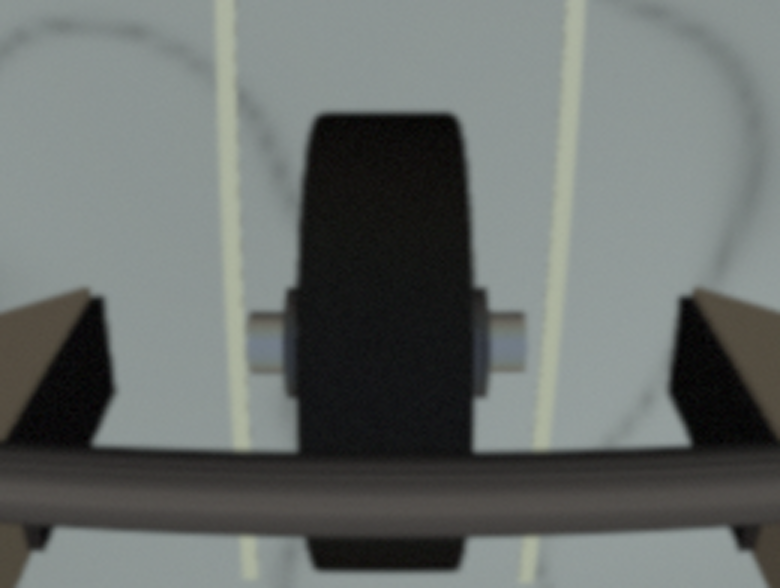

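The wheel stands upright with its stub ends at (272,302) and (365,302); the jaws are clear on both sides.

```bash
python3 - <<'E'
from h import *
import pickle
c,b=pickle.load(open("w3.pkl","rb"))
s=ground("wrist",[(272.3,302.5),(365,302.1)],.045,c); d=s[1]-s[0]; w=s.mean(0); a=np.arctan2(d[1],d[0])
p=w[:2]-B; print("wheel",w,"len",np.linalg.norm(d),"yaw",a,"s,n",p@U,p@N)
print(manip.solve_ik([w[0],w[1],-.0125],quat(np.pi/2+a)))
q=quat(np.pi/2+a)
manip.servo_line([w[0],w[1],.0285],q,vel=.05); f0=force()
for z in (.015,.0,-.0125):
    manip.servo_line([w[0],w[1],z],q,vel=.05); f=force(); print(z,manip.current_tool_pos(),f)
    if abs(f-f0).max()>3: print("STOP"); break
print(manip.current_clock())
np.save("a.npy",[w[0],w[1],a])
im=viewer.get_image("scene"); c=cv2.resize(im[150:280,250:410,::-1],None,fx=4,fy=4,interpolation=2); cv2.imwrite("pics/s4.png",c)
E
```

```text
wheel [ 0.5486 -0.0635  0.045 ] len 0.05111233559780737 yaw 0.11381618970897499 s,n -0.12248002976689448 -0.0012501631918858589
[ 0.7024  0.7524 -0.8366  1.9168  0.7622  0.8253 -0.4386]
0.015 [ 0.5484 -0.0632  0.0147] [-0.4069 -0.3876 -0.3209]
0.0 [ 0.5485 -0.0634 -0.0002] [0.2571 0.088  0.1278]
-0.0125 [ 0.5485 -0.0633 -0.0127] [ 0.0213 -0.0986  0.1393]
11.8333
```

The nominal TCP is now below the bench with no contact force, which confirms the offset. I'll close and check that the gap is 50 mm.

```bash
python3 - <<'E'
from h import *
effector.close(f_grip=6); manip.sleep(.3)
print(manip.current_clock(),manip.current_finger_gap(),manip.current_gripper_force(),force(),sn())
im=viewer.get_image("scene"); c=cv2.resize(im[150:280,250:410,::-1],None,fx=4,fy=4,interpolation=2); cv2.imwrite("pics/s5.png",c)
E
```

```text
12.9167 0.050080836050712035 6.000024899840355 [0.0382 1.9226 0.0307] (np.float64(-0.12245475268250132), np.float64(-0.0008527744486512378))
```

View pics/s5.png

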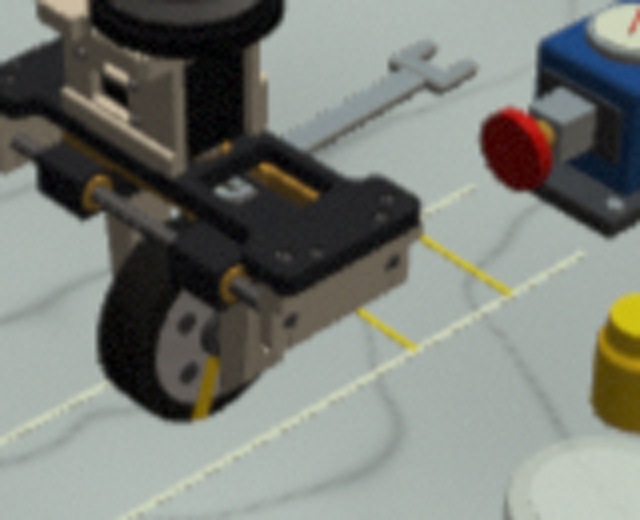

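Gripped on the axle ends (50.1 mm gap, fingers over the hub at crop (240,335)), the stripe is slightly rolled from straight down. Now I roll to just short of the bay and creep forward to feel for the pad.

```bash
sed -i 's/z=.0285):/z=-.0125):/' h.py; python3 - <<'E'
from h import *
a=np.load("a.npy")[2]; s0,n0=sn(); y0=np.pi/2+a; L=-.024-s0; K=8
for i in range(1,K+1):
    t=i/K
    go(s0+L*t,n0-(y0-YL)*L*(t-t*t/2),y0+(YL-y0)*t,.05)
    print(sn(),manip.current_tool_pos()[2],force(3),manip.current_finger_gap())
manip.sleep(.3); base=force(10); s,n=sn(); s_c=-.024; n=n0-(y0-YL)*L/2; print("base",base,s,n,manip.current_clock())
hit=0
while s_c<.022:
    s_c+=.001; go(s_c,n,YL,.02); f=force(4)-base
    if f[0]<-1.2:
        f=force(8)-base
        if f[0]<-1.2: hit=1; break
    if f[0]>4: break
print("hit",hit,s_c,sn(),force(10)-base,manip.current_finger_gap(),manip.current_clock())
np.save("st.npy",[s_c,n,*base])
E
```

```text
(np.float64(-0.10892227764790864), np.float64(-0.001059175516174864)) -0.012413197423642892 [0.6773 1.7615 1.0615] 0.04967243363149496
(np.float64(-0.09698828149869286), np.float64(-0.0013254236926956548)) -0.012469653738124337 [0.3388 2.1945 0.8607] 0.05007505820252846
(np.float64(-0.08468488047972927), np.float64(-0.001569037016696958)) -0.01249637360417688 [0.7807 1.5902 0.6829] 0.049648219363513685
(np.float64(-0.07241368068140618), np.float64(-0.0017784378540377764)) -0.012508711118659255 [0.7222 1.4484 0.545 ] 0.04967319024697164
(np.float64(-0.06012034544341652), np.float64(-0.001908776107072399)) -0.012494023672280238 [0.6381 2.0174 0.7308] 0.05008377600117568
(np.float64(-0.04780764324365847), np.float64(-0.002062731474790064)) -0.01249660626080372 [0.5717 1.0579 0.3157] 0.050068872347817005
(np.float64(-0.03550923077520736), np.float64(-0.00220456175810397)) -0.012543296395103501 [0.4988 0.3297 0.7354] 0.049658693669026345
(np.float64(-0.023164989801355985), np.float64(-0.0022581371598926234)) -0.01255598776102785 [0.1161 0.0143 1.1197] 0.050199664890721
base [ 0.5441 -0.8454  0.7311] -0.024033905764796127 -0.0019713462249364095 16.7917
hit 1 1.3877787807814457e-17 (np.float64(6.81551929742846e-05), np.float64(-0.0019981028975847247)) [-0.8445 -0.79   -1.2414] 0.049879719801983635 23.9417
```

```bash
python3 - <<'E'
from h import *
st=np.load("st.npy"); s_c,n,base=st[0],st[1],st[2:]
for i in range(10):
    s_c+=.0005; go(s_c,n,YL,.01); f=force(12)-base; print(round(s_c,4),sn()[0],f)
    if f[0]<-2.5: break
np.save("st.npy",[s_c,n,*base]); print(manip.current_clock())
E
```

```text
0.0005 0.00048704770728697703 [-0.98   -0.7023 -1.1889]
0.001 0.001043377046615473 [-0.9623 -0.4046 -0.9024]
0.0015 0.0015233395674917824 [-1.2232 -0.8828 -1.1518]
0.002 0.0020325296576496022 [-1.3152 -0.9217 -0.855 ]
0.0025 0.002552349567291585 [-1.4133 -1.0696 -1.3458]
0.003 0.0030711271782457358 [-0.9862 -0.8451 -0.9828]
0.0035 0.003532480960637759 [-1.061  -0.9201 -1.0188]
0.004 0.004035902403365516 [-1.2701 -0.9976 -1.2804]
0.0045 0.004536842488909084 [-1.2678 -0.8317 -1.1183]
0.005 0.005013680085745345 [-1.2011 -0.5963 -1.3469]
27.4417
```

That was only rolling resistance, with no contact yet. I'll re-baseline and creep on.

```bash
python3 - <<'E'
from h import *
st=np.load("st.npy"); s_c,n=st[0],st[1]; base=force(10); L=[]
while s_c<.0215:
    s_c+=.0006; go(s_c,n,YL,.015); f=force(6)-base; L.append((s_c*1e3,sn()[0]*1e3,f[0]))
    if f[0]<-1.8: break
print(np.array(L)); print(force(12)-base,force(12),manip.current_finger_gap())
np.save("st.npy",[s_c,n,*base]); print(manip.current_clock())
E
```

```text
[[ 5.6     5.6779 -0.2081]
 [ 6.2     6.2783 -0.1021]
 [ 6.8     6.8857 -0.0623]
 [ 7.4     7.4806 -0.3524]
 [ 8.      8.0648 -0.0519]
 [ 8.6     8.6575 -0.2302]
 [ 9.2     9.2567 -0.0719]
 [ 9.8     9.8498 -0.8185]
 [10.4    10.4707 -0.2019]
 [11.     11.0736 -0.3564]
 [11.6    11.6609 -0.2905]
 [12.2    12.2507 -0.0191]
 [12.8    12.8889  0.0554]
 [13.4    13.4747 -0.1227]
 [14.     14.0817 -0.101 ]
 [14.6    14.6711 -0.2417]
 [15.2    15.2366 -0.2367]
 [15.8    15.8517 -0.2023]
 [16.4    16.4363 -0.0027]
 [17.     17.0761 -0.1575]
 [17.6    17.6812  0.4883]
 [18.2    18.2663 -0.3614]
 [18.8    18.8557 -0.1931]
 [19.4    19.3503 -1.0821]
 [20.     19.5525 -2.0281]]
[-2.3043 -0.2525  0.6618] [-2.631  -1.6397  0.1906] 0.05007430557125722
35.225
```

Contact is at about s = 19.3 mm, rising at the expected 6 N/mm. Next: hard grip, press, hold and ease off.

```bash
python3 - <<'E'
from h import *
st=np.load("st.npy"); s_c,n,base=st[0],st[1],st[2:]
effector.close(f_grip=35); manip.sleep(.15)
f=force(8)-base; print("hard",sn(),f,manip.current_finger_gap(),manip.current_gripper_force())
L=[]
while s_c<.028:
    s_c+=.0005; go(s_c,n,YL,.012); f=force(3)-base; s=sn()[0]; L.append((s_c*1e3,s*1e3,*f))
    if f[0]<-17.5 or s-.0192>.0027: break
print(np.array(L)); print("t",manip.current_clock())
for i in range(3): print(sn()[0],force(8)-base); manip.sleep(.05)
print("t",manip.current_clock())
np.save("st.npy",[s_c,n,*base])
E
```

```text
hard (np.float64(0.019649975110619385), np.float64(-0.00195339679578161)) [-3.7838  0.1718  0.9018] 0.04964386253275901 35.000048875808716
[[ 20.5     19.8815  -4.4102  -0.0264   1.1273]
 [ 21.      19.9057  -5.1277  -0.2106   1.5187]
 [ 21.5     20.0171  -5.9366   0.4582   2.2077]
 [ 22.      20.0708  -6.2427  -0.1893   2.222 ]
 [ 22.5     20.1839  -7.2373  -0.3356   2.4251]
 [ 23.      20.2863  -8.1211  -0.0745   2.1663]
 [ 23.5     20.3583  -8.6583  -0.696    3.0067]
 [ 24.      20.4731  -9.611   -0.3911   3.8969]
 [ 24.5     20.5574 -10.4095  -0.4465   3.5598]
 [ 25.      20.6721 -11.0323  -0.4548   4.1669]
 [ 25.5     20.7805 -11.9972  -0.4956   4.9908]
 [ 26.      20.8501 -12.5465   0.094    4.7515]
 [ 26.5     20.9466 -12.9353  -0.8221   5.2214]
 [ 27.      21.0616 -13.8932  -0.8932   5.9114]
 [ 27.5     21.1401 -15.2625  -1.3652   5.8552]
 [ 28.      21.2395 -15.5189  -1.3997   6.0465]]
t 40.0583
0.02123953492861569 [-15.2934  -1.1518   6.4884]
0.02119172758676103 [-15.4412  -1.3743   6.0848]
0.02121543678641814 [-15.4825  -1.0464   6.5926]
t 40.4083
```

```bash
python3 - <<'E'
from h import *
st=np.load("st.npy"); s_c,n,base=st[0],st[1],st[2:]
while s_c<.0325:
    s_c+=.0005; go(s_c,n,YL,.012); f=force(3)-base; s=sn()[0]
    if f[0]<-18.3 or s-.0192>.0024: break
print(s_c,s,f,manip.current_clock())
manip.sleep(.35); print(sn()[0],force(8)-base); manip.sleep(.25); print(sn()[0],force(5)-base,manip.current_clock())
L=[]
while s_c>.0185:   # ease off slowly
    s_c-=.001; go(s_c,n,YL,.015); f=force(2)-base; L.append((s_c*1e3,sn()[0]*1e3,f[0],f[2]))
    if sn()[0]<.0188: break
print(np.array(L)); np.save("st.npy",[s_c,n,*base]); print(manip.current_clock())
E
```

```text
0.03000000000000002 0.021629885452663068 [-18.3868  -1.3228   7.3157] 41.5083
0.021554170766292565 [-18.2394  -1.3009   7.6167]
0.021625350126549762 [-18.1178  -1.6661   7.7438] 42.2167
[[ 29.      21.6084 -16.2202   6.6094]
 [ 28.      21.6544 -14.7219   5.7956]
 [ 27.      21.6059 -12.4843   5.1742]
 [ 26.      21.6309 -11.0577   4.2881]
 [ 25.      21.6034  -9.2225   2.9706]
 [ 24.      21.5076  -7.3262   2.2351]
 [ 23.      21.1817  -6.4818   1.5   ]
 [ 22.      20.8786  -4.7912   1.5776]
 [ 21.      20.6271  -4.5693   0.3174]
 [ 20.      20.3676  -2.8009  -0.392 ]
 [ 19.      19.8373  -0.3334  -2.3264]
 [ 18.      19.1733   1.8091  -2.9382]]
45.4167
```

Pressed with about 15 N pad force (18 N at the wrist less rubbing) for over 0.5 s. I'll finish easing off, loosen the grip, roll gently back to mid-bay so the stripe is upright, then release.

```bash
python3 - <<'E'
from h import *
st=np.load("st.npy"); s_c,n,base=st[0],st[1],st[2:]
while sn()[0]>.0181 and s_c>.014: s_c-=.0005; go(s_c,n,YL,.015)
print(s_c,sn(),force(5)-base)
effector.close(f_grip=6); manip.sleep(.2); print("light",sn(),force(5)-base,manip.current_finger_gap(),manip.current_gripper_force())
for s in (.014,.009,.005,.001): go(s,n,YL,.02); print(sn(),force(4)-base,manip.current_tool_pos()[2])
manip.sleep(.4); print("rest",force(8)-base,manip.current_clock())
effector.open_jaws(); manip.sleep(.4); print("open",manip.current_finger_gap(),force(),sn(),manip.current_clock())
import pickle
c=viewer.get_calibration("wrist"); b=viewer.get_image("wrist"); pickle.dump((c,b),open("w6.pkl","wb"))
hsv=cv2.cvtColor(b,cv2.COLOR_RGB2HSV); d=cv2.inRange(hsv,(0,0,0),(180,255,60))
for r in (215,230,245,260,275,290,310):
    x=np.nonzero(d[r,250:400])[0]+250; print(r,x.min() if len(x) else 0,x.max() if len(x) else 0)
E
```

```text
0.01750000000000001 (np.float64(0.017923139582915727), np.float64(-0.0019589959688531724)) [ 2.3051  1.5436 -3.0679]
light (np.float64(0.01725532909616498), np.float64(-0.0019584090297401985)) [ 0.901   0.7527 -0.5131] 0.049896472620577545 5.999954044818878
(np.float64(0.013527886551723455), np.float64(-0.0020863166563432557)) [0.4307 0.2927 0.4857] -0.012436643247081068
(np.float64(0.00861910762866719), np.float64(-0.002083981185438251)) [-0.5861  0.5427  1.4847] -0.01247891178527357
(np.float64(0.004720588763693954), np.float64(-0.002057395458862585)) [0.4551 0.0788 0.8498] -0.01253438735735038
(np.float64(0.0006750703310086373), np.float64(-0.0020085648225625103)) [ 0.1907 -0.0967  0.4414] -0.012532432862625141
rest [-0.1565 -0.0645  0.5596] 48.1917
open 0.09176372769782151 [-0.2787  0.0651  0.0428] (np.float64(0.0010049405501803101), np.float64(-0.0019857317694745107)) 49.475
215 0 0
230 288 349
245 285 352
260 283 354
275 282 355
290 281 356
310 278 360
```

```bash
python3 - <<'E'
from h import *
p=manip.current_tool_pos(); q=quat(YL)
manip.servo_line([p[0],p[1],.10],q,vel=.06); manip.servo_line([p[0],p[1]-.03,.25],q,vel=.15); manip.sleep(.5)
print(manip.current_clock(),force())
c=viewer.get_calibration("wrist"); b=viewer.get_image("wrist")
from meas import lane
hsv=cv2.cvtColor(b,cv2.COLOR_RGB2HSV); d=cv2.inRange(hsv,(0,0,0),(180,255,60)); d[280:]=0; d[:,:280]=0; d[:,365:]=0
k,l,s,ce=cv2.connectedComponentsWithStats(d)
for i in range(1,k):
    if s[i,4]>400:
        print("tyre",s[i],ce[i],[ (ground("wrist",ce[i],z,c)[0,:2]-B)@np.c_[U,N] for z in (.06,.09)])
        yy,xx=np.nonzero(l==i); g=ground("wrist",np.c_[xx,yy],.08,c)[:,:2]; u=np.linalg.svd(g-g.mean(0))[2][0]; u*=np.sign(u[1]); print("heading-lane",np.arctan2(u[1],u[0])-YL)
im=viewer.get_image("scene"); hsv=cv2.cvtColor(im,cv2.COLOR_RGB2HSV); y=cv2.inRange(hsv,(18,110,90),(35,255,255))
k,l,s,ce=cv2.connectedComponentsWithStats(y)
cs=[]
for i in range(1,k):
    if s[i,4]>=8 and 320<ce[i][0]<380 and 170<ce[i][1]<250:
        yy,xx=np.nonzero(l==i); print("yel",s[i],ce[i])
        e,v=ray("scene",np.c_[xx,yy]); # intersect with near wheel face plane n=-.002+.013
        t=((-.002+.013)-(e[:2]-B)@N)/(v[:,:2]@N); P=e+v*t[:,None]; print("  s,z range",((P[:,:2]-B)@U).mean(),P[:,2].min(),P[:,2].max(), np.polyfit(P[:,2],(P[:,:2]-B)@U,1))
E
```

```text
53.2167 [-0.1129 -0.2736  0.0662]
tyre [294  67  63  23 820] [324.978   76.6415] [array([ 0.1026, -0.0008]), array([ 0.0989, -0.0012])]
heading-lane -1.5712047226824368
tyre [ 309  134   29   80 1981] [322.3912 173.3695] [array([ 0.0011, -0.0034]), array([ 0.0053, -0.0036])]
heading-lane 0.005771730510431228
yel [353 185   5  15  52] [355.0769 192.0385]
  s,z range -0.006692643544590268 0.055380800660748464 0.08650147812770081 [-0.1518  0.004 ]
yel [365 215  13   9  23] [370.9565 219.0435]
  s,z range 0.038104475753810346 -0.029019091981985157 0.006778255645309428 [-0.9735  0.0274]
yel [327 219  27  18  52] [340.1731 227.8846]
  s,z range -0.0402016165579996 -0.02684709684357811 0.044641498757482245 [-0.8865 -0.0325]
```

```bash
python3 -c "
from bench import manip
print(manip.hand_in(), manip.current_clock())"
```

```text
the job is handed in; nothing more can be done
the job is handed in; nothing more can be done
```

I handed the job in at about 53 s: the wheel stands let go and square in mid-bay, its stripe up but leaning about 10° back, after a press of about 15 N held over 0.5 s (estimated from wrist force and travel); my first grip caught the tyre faces, so I released and re-gripped on the axle.

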